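# Sort the parts after demoulding and close the plaster mould

## Task

Clear up after demoulding: lay the two plaster sprig moulds (the white blocks with a flower on top) side by side flat in the blue tray and the wooden wedge flat in the yellow tray. Put the slotted white mould cap back on its own base, the one whose two cone pegs go up into the slot (not the base with a single round boss), squarely and fully down. Leave the timer and the terracotta cup where they are.

Things in the scene. Friction and masses are not known exactly. Their poses are not given: they have to be found in the camera images.
- mould_cap: Loose white plaster block, 84 (x) x 56 (y) x 28 (z) mm, with a straight-sided slot 50 (x) x 20 (y) mm right through its centre from top to bottom. Mass about 160 g. Origin: centre of the underside; z up. Same both ways round (half turn about z). Seated, its underside lies on the flat top of its base, 22 mm above the base's origin.
- base_two_cones: Fixed white plaster slab, 92 (x) x 68 (y) x 22 (z) mm, with two tapered round pegs on top at x = -15 and +15 mm (y = 0), each 16 mm across at the foot, 8 mm near the tip and 15.5 mm high. This is the cap's own base: both pegs fit together into the cap's slot, with 2 mm play on each side at the foot. Origin: centre of the underside on the bench; z up.
- base_round_boss: Fixed white plaster slab of the same outline, 92 x 68 x 22 mm, but with one central tapered round boss 30 mm across at the foot, 23 mm at the top and 15 mm high, too wide for the cap's slot. It stays empty. Origin: centre of the underside.
- blue_tray: Fixed shallow blue tray, 140 (x) x 90 (y) mm outside, 132 x 82 mm inside, walls 4 mm thick, rim 10 mm above the bench, inner floor 4 mm above the bench. Takes both sprig moulds. Origin: centre of the underside; x along its length.
- yellow_tray: Fixed shallow yellow tray, 116 (x) x 72 (y) mm outside, 108 x 64 mm inside, walls 4 mm thick, rim 10 mm above the bench, inner floor 4 mm above the bench. Takes the wedge. Origin: centre of the underside; x along its length.
- sprig_mould_large: Loose white plaster block with a flower on its top, 50 (x) x 62 (y) x 26 (z) mm, about 120 g. No slot. Origin: centre of the underside; z up.
- sprig_mould_small: Loose white plaster block with a flower on its top, 40 (x) x 50 (y) x 26 (z) mm, about 140 g. No slot. Origin: centre of the underside; z up.
- wedge: Loose hardwood wedge, 32 (x) x 85 (y) x 26 (z) mm, about 40 g, lying on its broad face. Origin: centre of the underside; z up; 26 mm thick at its +y end, thinning evenly to 4 mm at its -y end.
- timer: Bystander: cream wind-up timer with a dark dial, 41 x 64 x 65 mm, standing to the right of the work. Loose; leave alone. Origin: centre of the underside.
- test_cup: Bystander: small terracotta-coloured cup, 62 mm across and 53 mm high, to the right of the work. Loose; leave alone. Origin: centre of the underside.

How it is judged (in metres and radians):
At the end, for the whole second after the job is handed in: Both sprig moulds lie flat inside the blue tray, the wedge flat inside the yellow tray; the cap sits on the two-cone base: within 8 mm of centre, long axes within 0.15 rad, level within 0.08 rad, underside within 4 mm of the base top. All released and at rest (x of sprig_mould_large in the frame of blue_tray between -0.06 and 0.06 m and y of sprig_mould_large in the frame of blue_tray between -0.035 and 0.035 m and z of sprig_mould_large in the frame of blue_tray between -0.002 and 0.009 m and angle between each of sprig_mould_large, sprig_mould_small, wedge's own z axis and vertical below 0.12 rad and x of sprig_mould_small in the frame of blue_tray between -0.06 and 0.06 m and y of sprig_mould_small in the frame of blue_tray between -0.035 and 0.035 m and z of sprig_mould_small in the frame of blue_tray between -0.002 and 0.009 m and x of wedge in the frame of yellow_tray between -0.05 and 0.05 m and y of wedge in the frame of yellow_tray between -0.03 and 0.03 m and z of wedge in the frame of yellow_tray between -0.002 and 0.009 m and horizontal distance between mould_cap and base_two_cones below 0.008 m and angle between the x axis of mould_cap and the x axis of base_two_cones, either way round below 0.15 rad and angle between mould_cap's own z axis and vertical below 0.08 rad and z of mould_cap in the frame of base_two_cones between 0.018 and 0.026 m and linear speed of each of mould_cap, sprig_mould_large, sprig_mould_small, wedge below 0.02 m/s and contact force between the fingers and mould_cap below 0.1 N and contact force between the fingers and sprig_mould_large below 0.1 N and contact force between the fingers and sprig_mould_small below 0.1 N and contact force between the fingers and wedge below 0.1 N); the robot touches nothing.
It fails at once if the timer is pushed more than 30 mm or tipped over (distance of timer from where it was at the start of the episode above 0.03 m or angle between timer's own z axis and vertical above 0.5 rad).
It fails at once if the terracotta cup is pushed more than 30 mm or tipped over (distance of test_cup from where it was at the start of the episode above 0.03 m or angle between test_cup's own z axis and vertical above 0.5 rad).
It also fails if it takes over 93 s, if anything falls off the work surface, if the arm or the gripper's body presses on something with over 40 N, if the wrist force passes 120 N, or if a joint passes its speed limit or range.

## Robot

A 6-joint arm with a two-finger parallel gripper is mounted at the origin on a cart in front of the work surface, level with it; the furniture and walls round the work are solid. World frame = base frame: x ahead of the robot, y to its left, z up, the work surface at z = 0. Lengths are in mm, angles in rad, forces in N, time in s.
With the tool pointing down it reaches from about 275 to 750 mm from the base axis. Payload 10.2 kg.
Tool frame: the origin (TCP) lies midway between the tips of the shut fingers; the grasp point (between the pads) lies 19 mm behind it; z points along the fingers, y is the line along which they close (so a half turn about z gives the same grasp; the last joint's range is limited). The gripper opens to 85 mm and grips with 20 to 120 N. Pads are 22 mm wide; open, the fingers measure 114 mm over their backs; the gripper's body (76 mm by 85 mm) begins 54 mm behind the grasp point. The pads swing forward as they close: fully open they stand 13 mm farther back than shut.
Start: joints at [1.003, 0.313, 1.498, -0, 1.331, -0.223], TCP at [177.467, 494.102, 231.294] pointing down, gripper open.
Joint ranges: [-2.94, 2.94], [-0.97, 2.17], [0.19, 2.56], [-1.23, 4.37], [0.02, 3.11], [-2.88, 2.88]. Speed limits (rad/s): [2.39, 2.39, 3.01, 3.14, 3.14, 3.14].

## Interface

Orientations are given as a unit quaternion [w, x, y, z].
In Python, from rig import ctrl gives the robot as it stands.
- The arm moves only by the tool send_rows, never from a script. Its argument "targets" is a list of rows, each a list of 7 numbers: the closure, from -1 (fully open) to 1 (shut), so that 0 is half open, then the shift along the tool's x, y, z in m, then the turn, a rotation vector about the tool's x, y, z in rad. In form: [[claw, dx, dy, dz, ax, ay, az], ...]. A call has exactly 10 rows; each row shifts and turns the commanded pose from where the row before left it, along the tool's axes as they then stand; what a row does not reach is not made up. A row lasts 1/8 s, in which the tool goes at most 62.5 mm and 10.7 degrees, less where a joint would pass 70% of its speed; a pose out of reach is approached as far as the arm can. A call with a gripper value outside its range is refused whole. The fingers move at their own pace and stop on an object; "squeeze" is the grip in N (left out, the last holds). Time passes only in rows, so rows that do not move let the fingers close, or fill a call up. It gives the time, the measured TCP pose, the force, the opening and the grip force at its end, in the units of the state.
- ctrl.sense(): the state, without advancing time (a new reading comes with each control period).
- ctrl.capture(name): name is "scene" or "top"; returns a dict with "img" (384x512x3 uint8, red, green, blue), "camera_matrix" (3x3 intrinsics, pixels), "R" (3x3) and "t" (3): a world point X has camera coordinates R X + t. Camera axes: x right, y down, z forward; pixel columns grow to the right and rows downward; lengths in mm; the calibration is good to about 2 mm. A picture is of the moment at which its call begins. There is no depth.
- ctrl.finish_job(): hands the job in; it is judged then, once.
Trained networks look in a picture, given as the dict that the camera call returned (one of the last four; its "shot" number tells which), for a name from the list of things; names that differ only in an ending like _2 or _b are one class to them, and where a whole thing is asked for, a point or a joint stands for the part that bears it (a point fixed in the world has none). Each returns a list of dicts, best first, with "score" (0 to 1); they miss things now and then, are a little off and sometimes report something else, mostly with a low value. They report only what shows in the picture. A call takes as long as a camera call.
- ctrl.boxes_of(query, picture): "extent" ([left, top, width, height] in pixels, round what is visible of it).
- ctrl.landmark_of(query, picture): "point" ([column, row] in pixels: a listed point, or the origin of a listed thing).
The state is a dict: "time_s": time; "joints": joint angles; "dq": joint speeds; "tau": joint torques, N m; "eef_pos": TCP position; "ee_rot": TCP orientation; "force": force on the tool from outside, world axes, zero at the start; "wrist_torque": the same for the moment, N m; "grip_width": opening from 0.0 (shut) to 1.0 (fully open); "grip_force": force on a finger pad.
Only numpy, scipy, OpenCV 4.12 (cv2) and the standard library are available. Lean on these libraries where they do the work, as an engineer would, in place of code of your own. Each camera call takes 0.05 s, during which the arm holds its last target. There are 200 camera calls.

## Working session

There is one attempt and no reset: what is moved stays moved. The work goes in short steps, Python scripts to look and compute and a tool call to move; the robot and the scene stay as the last step left them, time stands still between calls to the robot, and variables do not carry over. Pictures are saved under pics/ and viewed, at most 14 in all, crops included, and the job is handed in when it is done.

Besides the shell and the picture viewer there is one more tool, called after "Request:" as name(argument=value, ...), one argument or row to a line, values as JSON. send_rows: Moves the arm, as the interface text tells. Its arguments: {"type":"object","properties":{"targets":{"type":"array"},"squeeze":{"type":"number"}},"required":["targets"]}

```bash
ls; mkdir -p pics
cat > h.py <<'E'
import numpy as np, cv2
from rig import ctrl
NAMES=["mould_cap","base_two_cones","base_round_boss","blue_tray","yellow_tray","sprig_mould_large","sprig_mould_small","wedge","timer","test_cup"]
def ray(p,uv,z):
    K=np.array(p["camera_matrix"]);R=np.array(p["R"]);t=np.array(p["t"])
    d=R.T@np.linalg.solve(K,[uv[0],uv[1],1.]);c=-R.T@t
    return (c+d*(z-c[2])/d[2])[:2]
def save(p,n): cv2.imwrite("pics/"+n,cv2.cvtColor(np.array(p["img"]),cv2.COLOR_RGB2BGR))
E
python3 - <<'E'
from h import *
s=ctrl.sense();print(s)
for c in ["scene","top"]:
    p=ctrl.capture(c);save(p,c+"0.png")
    R=np.array(p["R"]);print(c,"cam pos",-R.T@np.array(p["t"]),R.round(2).tolist(),np.array(p["camera_matrix"])[0,0])
    for n in NAMES:
        l=ctrl.landmark_of(n,p);b=ctrl.boxes_of(n,p)
        print(n,[(np.round(x["point"]).tolist(),round(x["score"],2),ray(p,x["point"],0).round().tolist()) for x in l[:2]],[(np.round(x["extent"]).tolist(),round(x["score"],2)) for x in b[:2]])
E
```

```text
pics
{'time_s': 0.0, 'joints': array([ 1.00258898e+00,  3.13428308e-01,  1.49845004e+00, -2.27214790e-05,
        1.33101074e+00, -2.23411194e-01]), 'dq': array([ 0.00083402, -0.0002091 , -0.0008215 ,  0.00067036,  0.00033968,
       -0.00055864]), 'tau': array([ 1.96475215e-03, -4.12268078e+01, -2.59742403e+01, -4.25111193e-05,
        4.04467777e-03,  2.97895315e-05]), 'eef_pos': array([177.32793254, 493.86246244, 230.74130307]), 'ee_rot': array([-2.39743270e-04,  1.71542664e-01,  9.85176479e-01, -6.02356135e-04]), 'force': array([-0.13529278,  0.65892451,  0.69962922]), 'wrist_torque': array([-0.00688726, -0.01016571, -0.04319081]), 'grip_force': 0.0, 'grip_width': 1.0035223004773812}
scene cam pos [-507.93464757 -433.73319159 1192.26344859] [[0.44, -0.9, 0.0], [-0.64, -0.32, -0.7], [0.63, 0.31, -0.72]] 472.88099831613584
mould_cap [([166.0, 194.0], 0.78, [407.0, 371.0])] [([154.0, 181.0, 29.0, 26.0], 0.9), ([300.0, 231.0, 19.0, 21.0], 0.35)]
base_two_cones [([240.0, 169.0], 0.66, [637.0, 198.0])] [([230.0, 158.0, 22.0, 26.0], 0.81)]
base_round_boss [([280.0, 179.0], 0.78, [655.0,
[... 1427 characters left out ...]
.0], 0.3, [405.0, -164.0])] [([126.0, 180.0, 38.0, 33.0], 0.86)]
sprig_mould_large [([206.0, 214.0], 0.53, [440.0, 238.0])] [([198.0, 206.0, 17.0, 18.0], 0.55)]
sprig_mould_small [([269.0, 215.0], 0.5, [431.0, 1.0]), ([220.0, 161.0], 0.35, [636.0, 181.0])] [([129.0, 180.0, 33.0, 34.0], 0.67), ([261.0, 207.0, 14.0, 15.0], 0.5)]
wedge [([312.0, 219.0], 0.55, [411.0, -160.0]), ([236.0, 216.0], 0.53, [430.0, 123.0])] [([228.0, 210.0, 18.0, 6.0], 0.44)]
timer [([356.0, 218.0], 0.75, [415.0, -327.0])] [([346.0, 218.0, 19.0, 7.0], 0.72)]
test_cup [([313.0, 219.0], 0.46, [413.0, -164.0]), ([144.0, 197.0], 0.36, [506.0, 469.0])] [([162.0, 156.0, 38.0, 40.0], 0.73), ([306.0, 210.0, 20.0, 16.0], 0.63)]
```

Run:
```python
import cv2
a=cv2.imread("pics/top0.png")[125:265,115:385]
cv2.imwrite("pics/topc.png",cv2.resize(a,None,fx=2.96,fy=2.96,interpolation=cv2.INTER_CUBIC))
a=cv2.imread("pics/scene0.png")[140:290,130:380]
cv2.imwrite("pics/scenec.png",cv2.resize(a,None,fx=3.2,fy=3.2,interpolation=cv2.INTER_CUBIC))
```

```text
(no output)
```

View pics/topc.png

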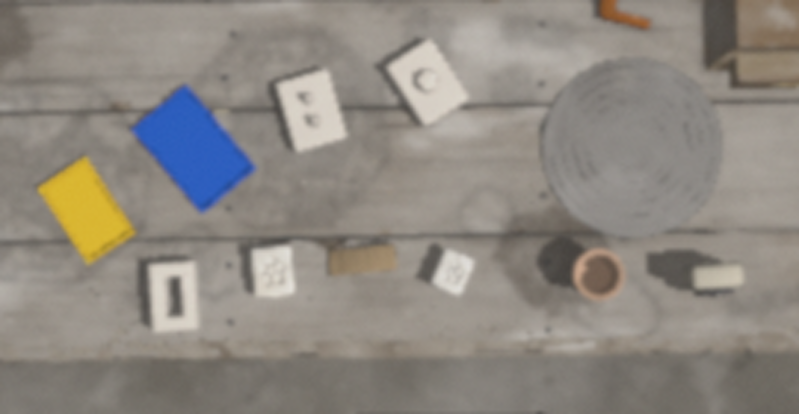

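View pics/scenec.png

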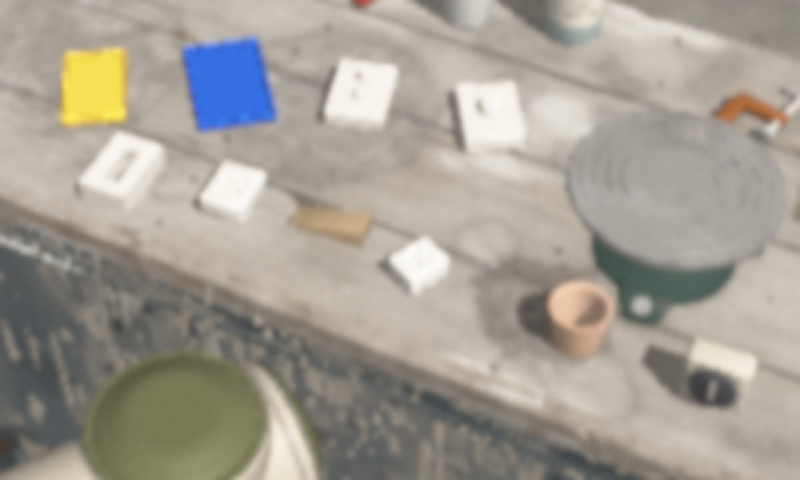

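The top view (crop of cols 115–385, rows 125–265) shows these, left to right:
- **Trays:** yellow at (144,196), blue at (180,175).
- **Bases:** two-cone at (220,161), round boss at (259,153).
- **Loose parts:** slotted cap (173,224), large sprig (207,216), wedge (237,212), small sprig (268,217).
- **Bystanders:** cup and timer at the right, with a grey wheel behind them.

The scene view agrees, and shows the wedge's thick end on the right (towards -y). Next I'll fit the known solids to both pictures.

```bash
cat > fit.py <<'E'
from h import *
from scipy.optimize import minimize
def box(a,b,h): return np.array([[x*a/2,y*b/2,z] for x in(-1,1) for y in(-1,1) for z in(0,h)])
W=np.array([[x*16,y*42.5,z] for x in(-1,1) for y,z in((-1,0),(1,0),(1,26),(-1,4))])
M={"mould_cap":(box(84,56,28),"w"),"base_two_cones":(box(92,68,22),"w"),"base_round_boss":(box(92,68,22),"w"),"blue_tray":(box(140,90,10),"b"),
"yellow_tray":(box(116,72,10),"y"),"sprig_mould_large":(box(50,62,26),"w"),"sprig_mould_small":(box(40,50,26),"w"),"wedge":(W,"r")}
def chan(img,c):
    r,g,b=[img[...,i].astype(float) for i in range(3)]
    return {"w":np.minimum(np.minimum(r,g),b),"b":b-r,"y":np.minimum(r,g)-b,"r":r-b}[c]
def proj(p,X):
    c=np.array(p["R"])@X.T+np.array(p["t"])[:,None];u=np.array(p["camera_matrix"])@c;return (u[:2]/u[2]).T
def pose(X,q,z0=0):
    c,s=np.cos(q[2]),np.sin(q[2]);return X@np.array([[c,s,0],[-s,c,0],[0,0,1]])+[q[0],q[1],z0]
S=6
def cost(q,X,views,z0=0,hole=None):
    tot=0
    for p,ch,(u0,v0,u1,v1) in views:
        m=np.zeros(((v1-v0)*S,(u1-u0)*S),np.float32)
        pts=(proj(p,pose(X,q,z0))-[u0,v0]+.5)*S-.5
        cv2.fillConvexPoly(m,cv2.convexHull(np.round(pts*16).astype(np.int32)),1.,shift=4)
        m=cv2.GaussianBlur(m,(0,0),S*.6)
        m=cv2.resize(m,(u1-u0,v1-v0),interpolation=cv2.INTER_AREA)
        g=ch[v0:v1,u0:u1];tot+=1-np.corrcoef(m.ravel(),g.ravel())[0,1]
    return tot
def fit(name,pics,xy,yaws=np.arange(0,np.pi,np.pi/8),z0=0,pad=6):
    X,c=M[name];views=[]
    for p in pics:
        u=proj(p,np.array([[xy[0],xy[1],z0+10]]))[0]
        r=int(np.linalg.norm(X[:,:2],axis=1).max()*.29+pad)
        views.append((p,chan(p["img"],c),(int(u[0])-r,int(u[1])-r,int(u[0])+r,int(u[1])+r)))
    best=None
    for y in sorted(yaws,key=lambda y:cost((*xy,y),X,views,z0))[:3]:
        s=np.array([[0,0,0],[12,0,0],[0,12,0],[0,0,.3]])+[*xy,y]
        o=minimize(cost,s[0],(X,views,z0),method="Nelder-Mead",options=dict(initial_simplex=s,xatol=.05,fatol=1e-6,maxiter=300))
        if best is None or o.fun<best.fun: best=o
    return best.x,best.fun
def show(n,pics,xy,**k):
    for ps in ([pics[0]],[pics[1]],pics):
        q,f=fit(n,ps,xy,**k);print(n,q.round(1)[:2],round(q[2],3),round(f,3))
E
python3 - <<'E'
from fit import *
P=[ctrl.capture("top"),ctrl.capture("scene")]
for n,xy in {"mould_cap":(404,360),"base_two_cones":(640,182),"base_round_boss":(660,42),"blue_tray":(590,340),"yellow_tray":(503,472),"sprig_mould_large":(435,234),"sprig_mould_small":(425,5)}.items(): show(n,P,xy)
show("wedge",P,(440,118),yaws=[2.6,2.9,3.2,3.5])
show("wedge",P,(440,118),yaws=[-.5,-.2,0,.2])
E
```

```text
mould_cap [398.2 353.5] 3.202 0.351
mould_cap [402.3 357.8] 0.107 0.276
mould_cap [399.  354.6] 0.073 0.644
base_two_cones [631.2 179.2] 3.407 0.104
base_two_cones [636.4 184.7] 0.299 0.079
base_two_cones [632.2 181. ] 0.288 0.213
base_round_boss [664.9  29.3] 0.595 0.246
base_round_boss [668.7  33.4] 0.59 0.209
base_round_boss [665.8  30.2] 0.588 0.464
blue_tray [586.7 332.1] 0.689 0.075
blue_tray [586.1 335.3] 0.693 0.006
blue_tray [586.1 333.5] 0.69 0.087
yellow_tray [510.4 468.5] 0.574 0.024
yellow_tray [510.4 472. ] 0.589 0.005
yellow_tray [509.9 470.1] 0.579 0.039
sprig_mould_large [426.3 228.7] 1.672 0.166
sprig_mould_large [429.2 232.5] 1.777 0.161
sprig_mould_large [426.8 230. ] 1.706 0.347
sprig_mould_small [423.4   3.8] 1.144 0.145
sprig_mould_small [428.4   6.6] 2.55 0.122
sprig_mould_small [424.9   4.2] 1.092 0.341
wedge [440.7 118.9] 3.217 0.02
wedge [441.4 122.2] 3.249 0.034
wedge [441.  120.7] 3.223 0.064
wedge [441.  117.8] 0.082 0.023
wedge [442.  118.1] 0.476 0.092
wedge [441.5 117.6] 0.151 0.169
```

```bash
cat > plan.py <<'E'
from h import *
from scipy.spatial.transform import Rotation as Ro
def Rq(q): return Ro.from_quat([q[1],q[2],q[3],q[0]]).as_matrix()
def plan(*wps):
    """wps: (x,y,z,toolY_angle,nrows,claw); prints rows from measured pose, in one even leg per waypoint"""
    s=ctrl.sense();p=np.array(s["eef_pos"]);R=Rq(s["ee_rot"]);a=np.arctan2(R[1,1],R[0,1])
    print("now",p.round(1),round(a,3),"t",round(s["time_s"],2),"w",round(s["grip_width"],3),"tilt",R[:2,2].round(4),"F",np.round(s["force"],1))
    n=0;out=[]
    for x,y,z,A,k,c in wps:
        d=((A-a+np.pi)%(2*np.pi)-np.pi)/k;dp=(np.array([x,y,z])-p)/k
        for i in range(k):
            Y=np.array([np.cos(a),np.sin(a),0]);Z=np.array([0,0,-1.]);X=np.cross(Y,Z)
            r=[float(dp@X/1000),float(dp@Y/1000),float(dp@Z/1000)]
            out.append([c]+[round(v,4) for v in r]+[0,0,round(-float(d),3)]);p=p+dp;a+=d
    for r in out: print(r)
E
python3 -c "
from plan import *
plan((400.5,355.8,100,1.66,6,-1),(400.5,355.8,7,1.66,3,-1))"
```

```text
now [177.5 494.1 231.3] 1.226 t 2.2 w 0.999 tilt [-0. -0.] F [ 0.   0.1 -0.1]
[-1, -0.0428, -0.0091, 0.0219, 0, 0, -0.072]
[-1, -0.042, -0.0122, 0.0219, 0, 0, -0.072]
[-1, -0.041, -0.0152, 0.0219, 0, 0, -0.072]
[-1, -0.0398, -0.0181, 0.0219, 0, 0, -0.072]
[-1, -0.0384, -0.021, 0.0219, 0, 0, -0.072]
[-1, -0.0368, -0.0237, 0.0219, 0, 0, -0.072]
[-1, 0.0, -0.0, 0.031, 0, 0, -0.0]
[-1, 0.0, -0.0, 0.031, 0, 0, -0.0]
[-1, 0.0, -0.0, 0.031, 0, 0, -0.0]
```

Request:
send_rows(
  targets=[
    [-1, -0.043, -0.009, 0.022, 0, 0, -0.072],
    [-1, -0.042, -0.012, 0.022, 0, 0, -0.072],
    [-1, -0.041, -0.015, 0.022, 0, 0, -0.072],
    [-1, -0.04, -0.018, 0.022, 0, 0, -0.072],
    [-1, -0.038, -0.021, 0.022, 0, 0, -0.072],
    [-1, -0.037, -0.024, 0.022, 0, 0, -0.072],
    [-1, 0, 0, 0.02, 0, 0, 0],
    [-1, 0, 0, 0.02, 0, 0, 0],
    [-1, 0, 0, 0, 0, 0, 0],
    [-1, 0, 0, 0, 0, 0, 0],
  ],
  squeeze=30,
)

```text
time_s: 3.45
eef_pos: [401.1, 356.1, 60.1]
ee_rot: [0.001, -0.044, 0.999, 0.0]
force: [-0.4, 0.2, -0.3]
grip_width: 0.999
grip_force: 0.0
```

```bash
python3 -c "
from plan import *
p=ctrl.capture('scene');save(p,'s1.png')
q=ctrl.capture('top');a=np.hstack([cv2.resize(x['img'][v:v+100,u:u+100],None,fx=4,fy=4,interpolation=cv2.INTER_CUBIC) for x,u,v in((p,115,140),(q,125,175))]);cv2.imwrite('pics/s1c.png',a[...,::-1])
plan((400.5,355.8,7,1.66,3,-1))"
```

```text
now [401.1 356.1  60.2] 1.658 t 3.55 w 0.998 tilt [0.0015 0.0008] F [-0.3  0.5 -0.7]
[-1, 0.0002, -0.0001, 0.0177, 0, 0, -0.001]
[-1, 0.0002, -0.0001, 0.0177, 0, 0, -0.001]
[-1, 0.0002, -0.0001, 0.0177, 0, 0, -0.001]
```

View pics/s1c.png

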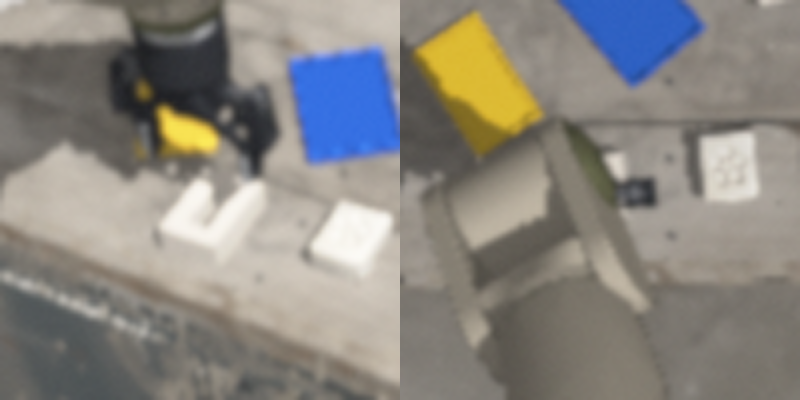

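The gripper is over the cap, with the fingers straddling its 56 mm width. Descending and gripping.

Request:
send_rows(
  targets=[
    [-1, 0, 0, 0.018, 0, 0, 0],
    [-1, 0, 0, 0.018, 0, 0, 0],
    [-1, 0, 0, 0.017, 0, 0, 0],
    [-1, 0, 0, 0, 0, 0, 0],
    [1, 0, 0, 0, 0, 0, 0],
    [1, 0, 0, 0, 0, 0, 0],
    [1, 0, 0, 0, 0, 0, 0],
    [1, 0, 0, 0, 0, 0, 0],
    [1, 0, 0, 0, 0, 0, 0],
    [1, 0, 0, 0, 0, 0, 0],
  ],
)

```text
time_s: 4.8
eef_pos: [401.2, 356.0, 7.2]
ee_rot: [0.001, -0.044, 0.999, 0.0]
force: [-1.5, -0.4, 7.0]
grip_width: 0.648
grip_force: 32.7
```

```bash
python3 -c "
from plan import *
plan((401,356,107,1.658,3,1),(634.5,182.3,107,1.857,7,1),(634.5,182.3,67,1.857,2,1))"
```

```text
now [401.2 356.    7.2] 1.658 t 4.8 w 0.648 tilt [0.0014 0.0007] F [-1.5 -0.4  7. ]
[1, 0.0001, -0.0, -0.0333, 0, 0, 0.0]
[1, 0.0001, -0.0, -0.0333, 0, 0, 0.0]
[1, 0.0001, -0.0, -0.0333, 0, 0, 0.0]
[1, -0.0311, -0.0276, 0.0, 0, 0, -0.028]
[1, -0.0303, -0.0285, 0.0, 0, 0, -0.028]
[1, -0.0294, -0.0293, 0.0, 0, 0, -0.028]
[1, -0.0286, -0.0302, 0.0, 0, 0, -0.028]
[1, -0.0277, -0.031, 0.0, 0, 0, -0.028]
[1, -0.0268, -0.0317, 0.0, 0, 0, -0.028]
[1, -0.0259, -0.0325, 0.0, 0, 0, -0.028]
[1, 0.0, -0.0, 0.02, 0, 0, -0.0]
[1, 0.0, -0.0, 0.02, 0, 0, -0.0]
```

Request:
send_rows(
  targets=[
    [1, 0, 0, -0.033, 0, 0, 0],
    [1, 0, 0, -0.034, 0, 0, 0],
    [1, 0, 0, -0.033, 0, 0, 0],
    [1, -0.031, -0.028, 0, 0, 0, -0.028],
    [1, -0.03, -0.028, 0, 0, 0, -0.028],
    [1, -0.029, -0.029, 0, 0, 0, -0.028],
    [1, -0.029, -0.03, 0, 0, 0, -0.028],
    [1, -0.028, -0.031, 0, 0, 0, -0.028],
    [1, -0.027, -0.032, 0, 0, 0, -0.028],
    [1, -0.026, -0.032, 0, 0, 0, -0.028],
  ],
)

```text
time_s: 6.05
eef_pos: [634.8, 181.8, 106.2]
ee_rot: [-0.0, -0.142, 0.99, 0.0]
force: [0.0, 0.9, -1.8]
grip_width: 0.65
grip_force: 33.2
```

```bash
python3 -c "
from plan import *
plan((634.5,182.3,62,1.857,2,1))
p=ctrl.capture('scene');q=ctrl.capture('top')
a=np.hstack([cv2.resize(x['img'][v:v+100,u:u+100],None,fx=4,fy=4,interpolation=cv2.INTER_CUBIC) for x,u,v in((p,190,100),(q,170,110))]);cv2.imwrite('pics/s2c.png',a[...,::-1])"
```

```text
now [634.8 181.8 106.2] 1.855 t 6.05 w 0.65 tilt [-0.0003  0.0001] F [ 0.   0.9 -1.8]
[1, 0.0001, 0.0003, 0.0221, 0, 0, -0.001]
[1, 0.0001, 0.0003, 0.0221, 0, 0, -0.001]
```

View pics/s2c.png

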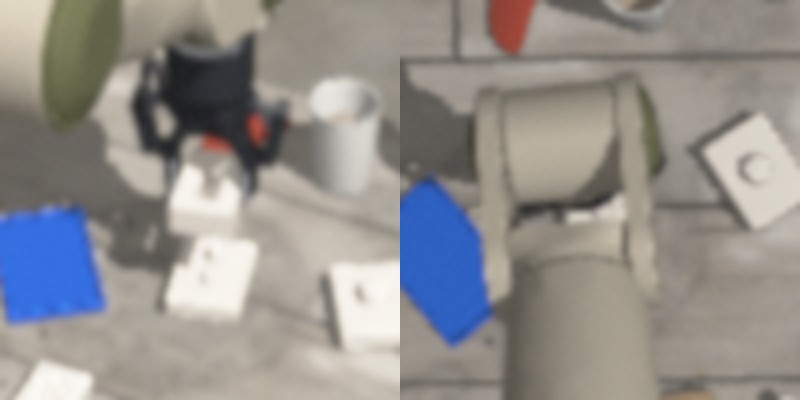

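The cap is held level above the two-cone base and its axes look parallel to the base. Lowering it over the pegs.

Request:
send_rows(
  targets=[
    [1, 0, 0.0005, 0.02, 0, 0, -0.002],
    [1, 0, 0, 0.02, 0, 0, 0],
    [1, 0, 0, 0.012, 0, 0, 0],
    [1, 0, 0, 0.005, 0, 0, 0],
    [1, 0, 0, 0.005, 0, 0, 0],
    [1, 0, 0, 0.004, 0, 0, 0],
    [1, 0, 0, 0.004, 0, 0, 0],
    [1, 0, 0, 0.003, 0, 0, 0],
    [1, 0, 0, 0.002, 0, 0, 0],
    [1, 0, 0, 0, 0, 0, 0],
  ],
)

```text
time_s: 7.4
eef_pos: [633.8, 183.2, 31.2]
ee_rot: [-0.0, -0.142, 0.99, 0.0]
force: [1.1, -0.1, -1.9]
grip_width: 0.646
grip_force: 33.1
```

Request:
send_rows(
  targets=[
    [1, 0, 0, 0.001, 0, 0, 0],
    [1, 0, 0, 0.001, 0, 0, 0],
    [1, 0, 0, 0, 0, 0, 0],
    [0, 0, 0, 0, 0, 0, 0],
    [-0.6, 0, 0, 0, 0, 0, 0],
    [-1, 0, 0, 0, 0, 0, 0],
    [-1, 0, 0, -0.01, 0, 0, 0],
    [-1, 0, 0, -0.02, 0, 0, 0],
    [-1, 0, 0, -0.03, 0, 0, 0],
    [-1, 0, 0, -0.03, 0, 0, 0],
  ],
)

```text
time_s: 8.65
eef_pos: [634.1, 183.3, 122.0]
ee_rot: [0.001, -0.142, 0.99, -0.0]
force: [-0.0, -0.4, 1.0]
grip_width: 1.002
grip_force: 0.0
```

```bash
python3 -c "
from plan import *
p=ctrl.capture('scene')
from fit import *
print(fit('mould_cap',[p],(634,182),yaws=[.1,.29,.5],z0=22))
a=cv2.resize(p['img'][120:220,190:290],None,fx=4,fy=4,interpolation=cv2.INTER_CUBIC);cv2.imwrite('pics/s3c.png',a[...,::-1])
plan((428,230.8,80,.11,9,-1),(428,230.8,7,.11,5,-1))"
```

```text
(array([6.26648769e+02, 1.79175339e+02, 2.92664677e-01]), np.float64(0.2569181856921706))
now [635.7 183.5 126.6] 1.856 t 8.7 w 1.0 tilt [0.0085 0.0009] F [ 0.7 -0.5  3.8]
[-1, 0.0207, 0.0115, 0.0052, 0, 0, 0.194]
[-1, 0.0225, 0.0073, 0.0052, 0, 0, 0.194]
[-1, 0.0235, 0.0029, 0.0052, 0, 0, 0.194]
[-1, 0.0236, -0.0017, 0.0052, 0, 0, 0.194]
[-1, 0.0228, -0.0062, 0.0052, 0, 0, 0.194]
[-1, 0.0212, -0.0105, 0.0052, 0, 0, 0.194]
[-1, 0.0188, -0.0144, 0.0052, 0, 0, 0.194]
[-1, 0.0156, -0.0178, 0.0052, 0, 0, 0.194]
[-1, 0.0119, -0.0205, 0.0052, 0, 0, 0.194]
[-1, -0.0, 0.0, 0.0146, 0, 0, 0.0]
[-1, -0.0, 0.0, 0.0146, 0, 0, 0.0]
[-1, -0.0, 0.0, 0.0146, 0, 0, 0.0]
[-1, -0.0, 0.0, 0.0146, 0, 0, 0.0]
[-1, -0.0, 0.0, 0.0146, 0, 0, 0.0]
```

View pics/s3c.png

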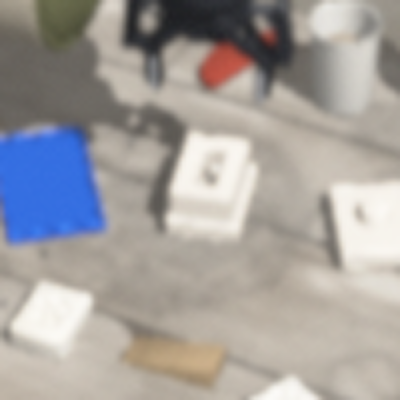

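The cap is seated: both cone pegs show in the slot at about (243,162), and the cap lies level and parallel on its base. Large sprig next.

```bash
python3 -c "
from plan import *
plan((428,230.8,60,.11,10,-1))"
```

```text
now [635.7 183.5 126.6] 1.856 t 8.7 w 1.0 tilt [0.0085 0.0009] F [ 0.7 -0.5  3.8]
[-1, 0.0186, 0.0104, 0.0067, 0, 0, 0.175]
[-1, 0.0201, 0.007, 0.0067, 0, 0, 0.175]
[-1, 0.021, 0.0034, 0.0067, 0, 0, 0.175]
[-1, 0.0213, -0.0003, 0.0067, 0, 0, 0.175]
[-1, 0.0209, -0.004, 0.0067, 0, 0, 0.175]
[-1, 0.0199, -0.0076, 0.0067, 0, 0, 0.175]
[-1, 0.0183, -0.0109, 0.0067, 0, 0, 0.175]
[-1, 0.0161, -0.0139, 0.0067, 0, 0, 0.175]
[-1, 0.0135, -0.0165, 0.0067, 0, 0, 0.175]
[-1, 0.0104, -0.0186, 0.0067, 0, 0, 0.175]
```

Request:
send_rows(
  targets=[
    [-1, 0.019, 0.01, 0.007, 0, 0, 0.175],
    [-1, 0.02, 0.007, 0.007, 0, 0, 0.175],
    [-1, 0.021, 0.003, 0.007, 0, 0, 0.175],
    [-1, 0.021, 0, 0.007, 0, 0, 0.175],
    [-1, 0.021, -0.004, 0.007, 0, 0, 0.175],
    [-1, 0.02, -0.008, 0.007, 0, 0, 0.175],
    [-1, 0.018, -0.011, 0.007, 0, 0, 0.175],
    [-1, 0.016, -0.014, 0.007, 0, 0, 0.175],
    [-1, 0.013, -0.017, 0.006, 0, 0, 0.175],
    [-1, 0.01, -0.019, 0.006, 0, 0, 0.175],
  ],
)

```text
time_s: 9.95
eef_pos: [425.6, 228.8, 52.3]
ee_rot: [0.001, 0.671, 0.742, 0.001]
force: [0.1, 0.2, -0.0]
grip_width: 0.999
grip_force: 0.0
```

```bash
python3 -c "
from plan import *
from fit import *
p=ctrl.capture('scene')
print(fit('sprig_mould_large',[p],(428,231),yaws=[1.7]))
plan((428,230.8,7,.11,4,-1))"
```

```text
(array([428.98261068, 227.11045956,   1.86598724]), np.float64(0.3627902432652971))
now [422.8 229.1  51.3] 0.094 t 10.0 w 0.999 tilt [-0.0017 -0.0001] F [-1.3  1.5 -1.3]
[-1, 0.0003, 0.0013, 0.0111, 0, 0, -0.004]
[-1, 0.0003, 0.0013, 0.0111, 0, 0, -0.004]
[-1, 0.0003, 0.0013, 0.0111, 0, 0, -0.004]
[-1, 0.0003, 0.0013, 0.0111, 0, 0, -0.004]
```

Request:
send_rows(
  targets=[
    [-1, 0.001, 0.005, 0, 0, 0, -0.015],
    [-1, 0, 0, 0.01, 0, 0, 0],
    [-1, 0, 0, 0.017, 0, 0, 0],
    [-1, 0, 0, 0.017, 0, 0, 0],
    [-1, 0, 0, 0, 0, 0, 0],
    [1, 0, 0, 0, 0, 0, 0],
    [1, 0, 0, 0, 0, 0, 0],
    [1, 0, 0, 0, 0, 0, 0],
    [1, 0, 0, 0, 0, 0, 0],
    [1, 0, 0, 0, 0, 0, 0],
  ],
)

```text
time_s: 11.25
eef_pos: [431.1, 230.1, 8.0]
ee_rot: [0.0, 0.663, 0.749, 0.001]
force: [-1.4, -0.7, 6.2]
grip_width: 0.715
grip_force: 33.6
```

```bash
python3 -c "
from plan import *
b=np.array([586.3,333.8]);y=.69;xy=b-33*np.array([np.cos(y),np.sin(y)]);print(xy)
plan((427.5,230,60,.11,2,1),(*xy,60,y-np.pi/2,8,1))"
```

```text
[560.84888151 312.79427299]
now [431.1 230.1   8. ] 0.121 t 11.25 w 0.715 tilt [0.0014 0.0002] F [-1.4 -0.7  6.2]
[1, 0.0002, -0.0018, -0.026, 0, 0, 0.006]
[1, 0.0002, -0.0018, -0.026, 0, 0, 0.006]
[1, 0.0085, 0.0177, 0.0, 0, 0, 0.124]
[1, 0.0106, 0.0165, 0.0, 0, 0, 0.124]
[1, 0.0125, 0.0151, 0.0, 0, 0, 0.124]
[1, 0.0143, 0.0134, 0.0, 0, 0, 0.124]
[1, 0.0159, 0.0116, 0.0, 0, 0, 0.124]
[1, 0.0172, 0.0095, 0.0, 0, 0, 0.124]
[1, 0.0182, 0.0073, 0.0, 0, 0, 0.124]
[1, 0.019, 0.005, 0.0, 0, 0, 0.124]
```

Request:
send_rows(
  targets=[
    [1, 0, -0.002, -0.026, 0, 0, 0.006],
    [1, 0, -0.002, -0.026, 0, 0, 0.006],
    [1, 0.0085, 0.018, 0, 0, 0, 0.124],
    [1, 0.0105, 0.0165, 0, 0, 0, 0.124],
    [1, 0.0125, 0.015, 0, 0, 0, 0.124],
    [1, 0.0145, 0.0135, 0, 0, 0, 0.124],
    [1, 0.016, 0.0115, 0, 0, 0, 0.124],
    [1, 0.017, 0.0095, 0, 0, 0, 0.124],
    [1, 0.018, 0.0075, 0, 0, 0, 0.124],
    [1, 0.019, 0.005, 0, 0, 0, 0.124],
  ],
)

```text
time_s: 12.5
eef_pos: [560.6, 312.4, 59.0]
ee_rot: [-0.0, 0.942, 0.335, -0.0]
force: [0.4, -0.0, -1.6]
grip_width: 0.719
grip_force: 33.9
```

```bash
python3 -c "
from plan import *
for i in range(3): p=ctrl.capture('scene')
a=cv2.resize(p['img'][110:210,150:250],None,fx=4,fy=4,interpolation=cv2.INTER_CUBIC);cv2.imwrite('pics/s4c.png',a[...,::-1])
plan((560.8,312.8,12,.69-np.pi/2,4,1))"
```

```text
now [560.2 312.1  58.7] -0.881 t 12.65 w 0.719 tilt [-0.0006 -0.0002] F [-0.5  0.  -1.3]
[1, 0.0002, -0.0, 0.0117, 0, 0, -0.0]
[1, 0.0002, -0.0, 0.0117, 0, 0, -0.0]
[1, 0.0002, -0.0, 0.0117, 0, 0, -0.0]
[1, 0.0002, -0.0, 0.0117, 0, 0, -0.0]
```

View pics/s4c.png

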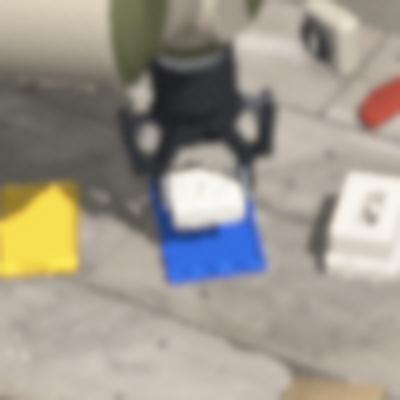

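The large sprig is held level over the near half of the blue tray and lies parallel to it. Setting it down.

Request:
send_rows(
  targets=[
    [1, 0.001, 0, 0.015, 0, 0, 0],
    [1, 0, 0, 0.015, 0, 0, 0],
    [1, 0, 0, 0.01, 0, 0, 0],
    [1, 0, 0, 0.005, 0, 0, 0],
    [1, 0, 0, 0.001, 0, 0, 0],
    [1, 0, 0, 0, 0, 0, 0],
    [-0.3, 0, 0, 0, 0, 0, 0],
    [-1, 0, 0, 0, 0, 0, 0],
    [-1, 0, 0, -0.005, 0, 0, 0],
    [-1, 0, 0, -0.025, 0, 0, 0],
  ],
)

```text
time_s: 13.9
eef_pos: [560.4, 312.5, 42.8]
ee_rot: [-0.0, 0.941, 0.337, -0.001]
force: [-0.5, 0.1, 0.2]
grip_width: 0.998
grip_force: 0.0
```

```bash
python3 -c "
from plan import *
plan((561,312.8,62,-.88,1,-1),(427,5.3,62,1.11-np.pi/2,9,-1))"
```

```text
now [560.4 312.5  42.8] -0.883 t 13.9 w 0.998 tilt [-0.0024 -0.0008] F [-0.5  0.1  0.2]
[-1, 0.0007, 0.0001, -0.0192, 0, 0, -0.003]
[-1, -0.0332, 0.0168, 0.0, 0, 0, -0.047]
[-1, -0.034, 0.0153, 0.0, 0, 0, -0.047]
[-1, -0.0347, 0.0137, 0.0, 0, 0, -0.047]
[-1, -0.0353, 0.0121, 0.0, 0, 0, -0.047]
[-1, -0.0358, 0.0104, 0.0, 0, 0, -0.047]
[-1, -0.0362, 0.0087, 0.0, 0, 0, -0.047]
[-1, -0.0366, 0.007, 0.0, 0, 0, -0.047]
[-1, -0.0369, 0.0053, 0.0, 0, 0, -0.047]
[-1, -0.0371, 0.0036, 0.0, 0, 0, -0.047]
```

Request:
send_rows(
  targets=[
    [-1, 0.001, 0, -0.019, 0, 0, 0],
    [-1, -0.033, 0.017, 0, 0, 0, -0.047],
    [-1, -0.034, 0.015, 0, 0, 0, -0.047],
    [-1, -0.035, 0.014, 0, 0, 0, -0.047],
    [-1, -0.035, 0.012, 0, 0, 0, -0.047],
    [-1, -0.036, 0.01, 0, 0, 0, -0.047],
    [-1, -0.036, 0.009, 0, 0, 0, -0.047],
    [-1, -0.037, 0.007, 0, 0, 0, -0.047],
    [-1, -0.037, 0.005, 0, 0, 0, -0.047],
    [-1, -0.037, 0.004, 0, 0, 0, -0.047],
  ],
)

```text
time_s: 15.15
eef_pos: [427.3, 4.7, 62.9]
ee_rot: [0.0, 0.849, 0.528, 0.0]
force: [0.5, 0.3, -0.4]
grip_width: 1.001
grip_force: 0.0
```

```bash
python3 -c "
from plan import *
for i in range(3): p=ctrl.capture('scene')
a=np.hstack([cv2.resize(p['img'][v:v+100,u:u+100],None,fx=4,fy=4,interpolation=cv2.INTER_CUBIC) for u,v in((155,110),(210,150))]);cv2.imwrite('pics/s5c.png',a[...,::-1])
plan((427,5.3,7,1.11-np.pi/2,4,-1))"
```

```text
now [427.6   4.8  62.9] -0.463 t 15.3 w 0.997 tilt [ 0.001  -0.0002] F [0.2 0.3 0.6]
[-1, 0.0001, -0.0002, 0.014, 0, 0, -0.0]
[-1, 0.0001, -0.0002, 0.014, 0, 0, -0.0]
[-1, 0.0001, -0.0002, 0.014, 0, 0, -0.0]
[-1, 0.0001, -0.0002, 0.014, 0, 0, -0.0]
```

View pics/s5c.png

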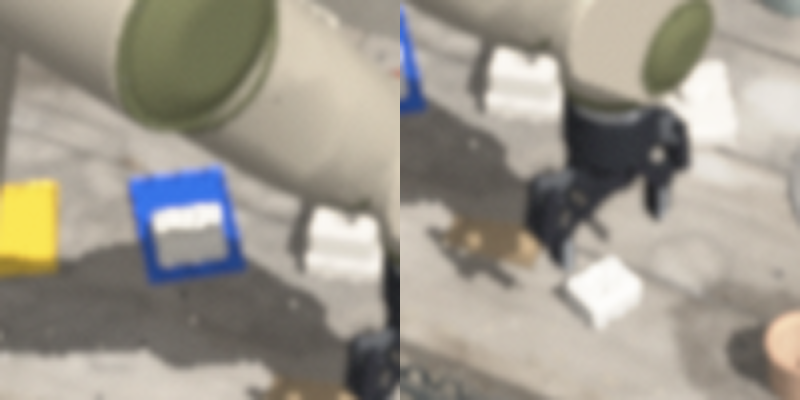

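The large sprig lies flat in the near half of the blue tray. The gripper is over the small sprig at about (360,223), lined up with it. Picking it up.

Request:
send_rows(
  targets=[
    [-1, 0, 0, 0.016, 0, 0, 0],
    [-1, 0, 0, 0.02, 0, 0, 0],
    [-1, 0, 0, 0.02, 0, 0, 0],
    [-1, 0, 0, 0, 0, 0, 0],
    [1, 0, 0, 0, 0, 0, 0],
    [1, 0, 0, 0, 0, 0, 0],
    [1, 0, 0, 0, 0, 0, 0],
    [1, 0, 0, 0, 0, 0, 0],
    [1, 0, 0, 0, 0, 0, 0],
    [1, 0, 0, 0, 0, 0, 0],
  ],
)

```text
time_s: 16.55
eef_pos: [427.8, 5.9, 7.1]
ee_rot: [0.0, 0.85, 0.527, 0.0]
force: [-1.6, 1.3, 7.0]
grip_width: 0.576
grip_force: 31.2
```

```bash
python3 -c "
from plan import *
b=np.array([586.3,333.8]);y=.69;xy=b+34*np.array([np.cos(y),np.sin(y)]);print(xy)
plan((427,5.3,97,-.463,3,1),(*xy,97,y-np.pi/2,10,1))"
```

```text
[612.52236451 355.4422642 ]
now [427.8   5.9   7.1] -0.46 t 16.55 w 0.576 tilt [ 0.0011 -0.0001] F [-1.6  1.3  7. ]
[1, -0.0003, -0.0001, -0.03, 0, 0, 0.001]
[1, -0.0003, -0.0001, -0.03, 0, 0, 0.001]
[1, -0.0003, -0.0001, -0.03, 0, 0, 0.001]
[1, 0.0396, 0.001, 0.0, 0, 0, 0.042]
[1, 0.0396, -0.0007, 0.0, 0, 0, 0.042]
[1, 0.0396, -0.0023, 0.0, 0, 0, 0.042]
[1, 0.0394, -0.004, 0.0, 0, 0, 0.042]
[1, 0.0392, -0.0056, 0.0, 0, 0, 0.042]
[1, 0.039, -0.0073, 0.0, 0, 0, 0.042]
[1, 0.0386, -0.0089, 0.0, 0, 0, 0.042]
[1, 0.0382, -0.0105, 0.0, 0, 0, 0.042]
[1, 0.0377, -0.0121, 0.0, 0, 0, 0.042]
[1, 0.0372, -0.0137, 0.0, 0, 0, 0.042]
```

Request:
send_rows(
  targets=[
    [1, 0, 0, -0.03, 0, 0, 0],
    [1, 0, 0, -0.03, 0, 0, 0],
    [1, 0, 0, -0.03, 0, 0, 0],
    [1, 0.04, 0.001, 0, 0, 0, 0.042],
    [1, 0.04, -0.001, 0, 0, 0, 0.042],
    [1, 0.04, -0.002, 0, 0, 0, 0.042],
    [1, 0.039, -0.004, 0, 0, 0, 0.042],
    [1, 0.039, -0.006, 0, 0, 0, 0.042],
    [1, 0.039, -0.007, 0, 0, 0, 0.042],
    [1, 0.039, -0.009, 0, 0, 0, 0.042],
  ],
)

```text
time_s: 17.8
eef_pos: [557.6, 253.3, 96.7]
ee_rot: [0.0, 0.918, 0.396, 0.0]
force: [0.9, -0.6, -1.5]
grip_width: 0.579
grip_force: 32.8
```

Request:
send_rows(
  targets=[
    [1, 0.038, -0.01, 0, 0, 0, 0.042],
    [1, 0.038, -0.012, 0, 0, 0, 0.042],
    [1, 0.037, -0.014, 0, 0, 0, 0.042],
    [1, 0, 0, 0.015, 0, 0, 0],
    [1, 0, 0, 0.02, 0, 0, 0],
    [1, 0, 0, 0, 0, 0, 0],
    [1, 0, 0, 0, 0, 0, 0],
    [1, 0, 0, 0, 0, 0, 0],
    [1, 0, 0, 0, 0, 0, 0],
    [1, 0, 0, 0, 0, 0, 0],
  ],
)

```text
time_s: 19.05
eef_pos: [612.8, 357.0, 61.6]
ee_rot: [-0.0, 0.941, 0.339, 0.0]
force: [0.3, -0.5, -1.9]
grip_width: 0.578
grip_force: 32.7
```

```bash
python3 -c "
from plan import *
plan((612.5,355.4,11.5,.69-np.pi/2,4,1))"
```

```text
now [612.8 357.   61.6] -0.88 t 19.05 w 0.578 tilt [0.0003 0.0001] F [ 0.3 -0.5 -1.9]
[1, -0.0003, 0.0002, 0.0125, 0, 0, 0.0]
[1, -0.0003, 0.0002, 0.0125, 0, 0, 0.0]
[1, -0.0003, 0.0002, 0.0125, 0, 0, 0.0]
[1, -0.0003, 0.0002, 0.0125, 0, 0, 0.0]
```

Request:
send_rows(
  targets=[
    [1, -0.001, 0.001, 0.015, 0, 0, 0],
    [1, 0, 0, 0.015, 0, 0, 0],
    [1, 0, 0, 0.012, 0, 0, 0],
    [1, 0, 0, 0.005, 0, 0, 0],
    [1, 0, 0, 0.003, 0, 0, 0],
    [1, 0, 0, 0, 0, 0, 0],
    [-0.3, 0, 0, 0, 0, 0, 0],
    [-1, 0, 0, 0, 0, 0, 0],
    [-1, 0, 0, -0.005, 0, 0, 0],
    [-1, 0, 0, -0.025, 0, 0, 0],
  ],
)

```text
time_s: 20.3
eef_pos: [611.9, 355.2, 40.5]
ee_rot: [0.0, 0.941, 0.339, -0.001]
force: [0.3, 0.2, 0.4]
grip_width: 1.001
grip_force: 0.0
```

```bash
python3 -c "
from plan import *
plan((612,355.5,90,-.88,2,-1),(442,107.5,70,.08,8,-1))"
```

```text
now [611.9 355.2  40.5] -0.88 t 20.3 w 1.001 tilt [-0.0027 -0.001 ] F [0.3 0.2 0.4]
[-1, 0.0001, -0.0001, -0.0248, 0, 0, -0.0]
[-1, 0.0001, -0.0001, -0.0248, 0, 0, -0.0]
[-1, -0.0361, 0.0104, 0.0025, 0, 0, -0.12]
[-1, -0.0371, 0.006, 0.0025, 0, 0, -0.12]
[-1, -0.0376, 0.0015, 0.0025, 0, 0, -0.12]
[-1, -0.0375, -0.003, 0.0025, 0, 0, -0.12]
[-1, -0.0368, -0.0075, 0.0025, 0, 0, -0.12]
[-1, -0.0357, -0.0119, 0.0025, 0, 0, -0.12]
[-1, -0.034, -0.016, 0.0025, 0, 0, -0.12]
[-1, -0.0318, -0.02, 0.0025, 0, 0, -0.12]
```

Request:
send_rows(
  targets=[
    [-1, 0, 0, -0.025, 0, 0, 0],
    [-1, 0, 0, -0.025, 0, 0, 0],
    [-1, -0.036, 0.0105, 0.0025, 0, 0, -0.12],
    [-1, -0.037, 0.006, 0.0025, 0, 0, -0.12],
    [-1, -0.0375, 0.0015, 0.0025, 0, 0, -0.12],
    [-1, -0.0375, -0.003, 0.0025, 0, 0, -0.12],
    [-1, -0.037, -0.0075, 0.0025, 0, 0, -0.12],
    [-1, -0.0355, -0.012, 0.0025, 0, 0, -0.12],
    [-1, -0.034, -0.016, 0.0025, 0, 0, -0.12],
    [-1, -0.032, -0.02, 0.0025, 0, 0, -0.12],
  ],
)

```text
time_s: 21.55
eef_pos: [442.4, 106.5, 71.8]
ee_rot: [0.001, 0.677, 0.736, 0.0]
force: [0.7, -0.4, -0.1]
grip_width: 1.0
grip_force: 0.0
```

```bash
python3 -c "
from plan import *
for i in range(3): p=ctrl.capture('scene')
a=np.hstack([cv2.resize(p['img'][v:v+100,u:u+100],None,fx=4,fy=4,interpolation=cv2.INTER_CUBIC) for u,v in((155,110),(195,150))]);cv2.imwrite('pics/s6c.png',a[...,::-1])
plan((442,107.5,7,.08,4,-1))"
```

```text
now [442.7 106.6  71.9] 0.078 t 21.7 w 0.999 tilt [0.0007 0.    ] F [ 0.9 -0.2  0. ]
[-1, 0.0002, -0.0002, 0.0162, 0, 0, -0.001]
[-1, 0.0002, -0.0002, 0.0162, 0, 0, -0.001]
[-1, 0.0002, -0.0002, 0.0162, 0, 0, -0.001]
[-1, 0.0002, -0.0002, 0.0162, 0, 0, -0.001]
```

View pics/s6c.png

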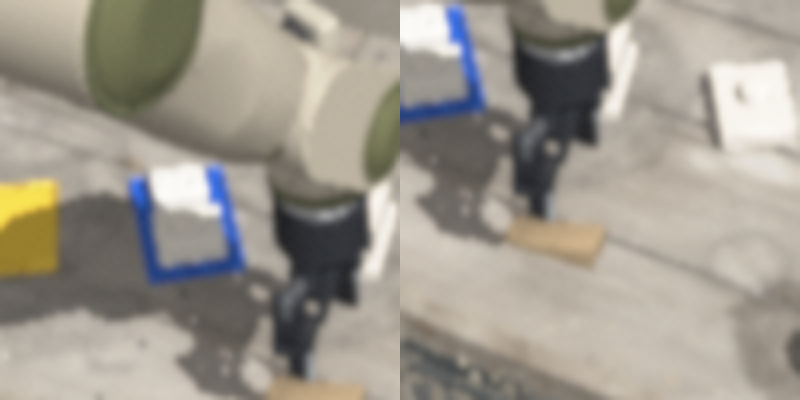

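Both sprigs lie flat in the blue tray. The gripper is over the wedge, whose thick end is at the right. Gripping it with light force.

Request:
send_rows(
  targets=[
    [-1, 0, 0, 0.022, 0, 0, 0],
    [-1, 0, 0, 0.022, 0, 0, 0],
    [-1, 0, 0, 0.022, 0, 0, 0],
    [-1, 0, 0, 0, 0, 0, 0],
    [1, 0, 0, 0, 0, 0, 0],
    [1, 0, 0, 0, 0, 0, 0],
    [1, 0, 0, 0, 0, 0, 0],
    [1, 0, 0, 0, 0, 0, 0],
    [1, 0, 0, 0, 0, 0, 0],
    [1, 0, 0, 0, 0, 0, 0],
  ],
  squeeze=25,
)

```text
time_s: 22.95
eef_pos: [443.3, 107.4, 5.9]
ee_rot: [0.0, 0.678, 0.735, 0.0]
force: [-1.1, 0.4, 6.3]
grip_width: 0.368
grip_force: 25.3
```

```bash
python3 -c "
from plan import *
b=np.array([510.3,470.2]);y=.58;xy=b-12*np.array([np.cos(y),np.sin(y)]);print(xy)
plan((442.5,106.6,96,.08,3,1),(*xy,96,y-np.pi/2,9,1))"
```

```text
[500.2624482  463.62371276]
now [443.3 107.4   5.9] 0.08 t 22.95 w 0.368 tilt [0.0011 0.    ] F [-1.1  0.4  6.3]
[1, -0.0003, -0.0003, -0.03, 0, 0, -0.0]
[1, -0.0003, -0.0003, -0.03, 0, 0, -0.0]
[1, -0.0003, -0.0003, -0.03, 0, 0, -0.0]
[1, 0.039, 0.0096, 0.0, 0, 0, 0.119]
[1, 0.0399, 0.0049, 0.0, 0, 0, 0.119]
[1, 0.0402, 0.0001, 0.0, 0, 0, 0.119]
[1, 0.0399, -0.0047, 0.0, 0, 0, 0.119]
[1, 0.0391, -0.0094, 0.0, 0, 0, 0.119]
[1, 0.0377, -0.0139, 0.0, 0, 0, 0.119]
[1, 0.0358, -0.0183, 0.0, 0, 0, 0.119]
[1, 0.0333, -0.0224, 0.0, 0, 0, 0.119]
[1, 0.0304, -0.0262, 0.0, 0, 0, 0.119]
```

Request:
send_rows(
  targets=[
    [1, 0, 0, -0.03, 0, 0, 0],
    [1, 0, 0, -0.03, 0, 0, 0],
    [1, 0, 0, -0.03, 0, 0, 0],
    [1, 0.039, 0.0095, 0, 0, 0, 0.119],
    [1, 0.04, 0.005, 0, 0, 0, 0.119],
    [1, 0.04, 0, 0, 0, 0, 0.119],
    [1, 0.04, -0.005, 0, 0, 0, 0.119],
    [1, 0.039, -0.0095, 0, 0, 0, 0.119],
    [1, 0.0375, -0.014, 0, 0, 0, 0.119],
    [1, 0.036, -0.018, 0, 0, 0, 0.119],
  ],
)

```text
time_s: 24.2
eef_pos: [487.6, 386.3, 95.3]
ee_rot: [0.0, 0.918, 0.396, -0.0]
force: [-0.0, 0.5, 0.1]
grip_width: 0.366
grip_force: 25.3
```

Request:
send_rows(
  targets=[
    [1, 0.0335, -0.0225, 0, 0, 0, 0.119],
    [1, 0.0305, -0.026, 0, 0, 0, 0.119],
    [1, 0, 0, 0.02, 0, 0, 0],
    [1, 0, 0, 0.02, 0, 0, 0],
    [1, 0, 0, 0, 0, 0, 0],
    [1, 0, 0, 0, 0, 0, 0],
    [1, 0, 0, 0, 0, 0, 0],
    [1, 0, 0, 0, 0, 0, 0],
    [1, 0, 0, 0, 0, 0, 0],
    [1, 0, 0, 0, 0, 0, 0],
  ],
)

```text
time_s: 25.45
eef_pos: [500.7, 464.4, 55.4]
ee_rot: [-0.0, 0.958, 0.286, 0.0]
force: [-0.3, 0.4, -0.2]
grip_width: 0.364
grip_force: 25.3
```

```bash
python3 -c "
from plan import *
p=ctrl.capture('scene')
a=cv2.resize(p['img'][110:210,110:210],None,fx=4,fy=4,interpolation=cv2.INTER_CUBIC);cv2.imwrite('pics/s7c.png',a[...,::-1])
plan((500.3,463.6,10.5,.58-np.pi/2,4,1))"
```

```text
now [500.7 464.4  55.3] -0.991 t 25.5 w 0.366 tilt [0.0001 0.    ] F [-0.6  0.8  0.6]
[1, -0.0002, 0.0001, 0.0112, 0, 0, -0.0]
[1, -0.0002, 0.0001, 0.0112, 0, 0, -0.0]
[1, -0.0002, 0.0001, 0.0112, 0, 0, -0.0]
[1, -0.0002, 0.0001, 0.0112, 0, 0, -0.0]
```

View pics/s7c.png

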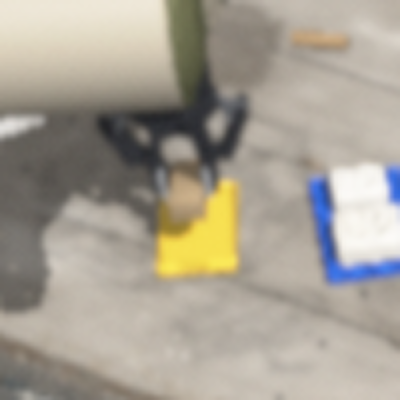

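The wedge is held over the yellow tray and lies along it. Lowering it, then opening only part way until clear of the walls.

Request:
send_rows(
  targets=[
    [1, 0, 0, 0.015, 0, 0, 0],
    [1, 0, 0, 0.015, 0, 0, 0],
    [1, 0, 0, 0.01, 0, 0, 0],
    [1, 0, 0, 0.004, 0, 0, 0],
    [1, 0, 0, 0.001, 0, 0, 0],
    [1, 0, 0, 0, 0, 0, 0],
    [-0.2, 0, 0, 0, 0, 0, 0],
    [-0.2, 0, 0, 0, 0, 0, 0],
    [-0.2, 0, 0, -0.005, 0, 0, 0],
    [-0.2, 0, 0, -0.015, 0, 0, 0],
  ],
)

```text
time_s: 26.75
eef_pos: [500.4, 464.2, 30.5]
ee_rot: [0.0, 0.958, 0.286, -0.001]
force: [-0.3, -0.4, 0.4]
grip_width: 0.598
grip_force: 0.0
```

Request:
send_rows(
  targets=[
    [-0.2, 0, 0, -0.03, 0, 0, 0],
    [-0.2, 0, 0, -0.04, 0, 0, 0],
    [-0.5, 0, 0, -0.04, 0, 0, 0],
    [-1, 0, 0, -0.04, 0, 0, 0],
    [-1, 0.03, 0, -0.03, 0, 0, 0],
    [-1, -0.04, 0, 0, 0, 0, 0],
    [-1, -0.05, 0, 0, 0, 0, 0],
    [-1, -0.05, 0, 0, 0, 0, 0],
    [-1, -0.05, 0, 0, 0, 0, 0],
    [-1, -0.05, 0, 0, 0, 0, 0],
  ],
)

```text
time_s: 28.0
eef_pos: [323.7, 348.4, 211.4]
ee_rot: [-0.0, 0.958, 0.286, 0.001]
force: [0.4, 0.3, -0.4]
grip_width: 1.0
grip_force: 0.0
```

```bash
python3 -c "
from plan import *
for i in range(3): p=ctrl.capture('scene')
q=ctrl.capture('top');plan()
a=np.hstack([cv2.resize(x['img'][v:v+100,u:u+133],None,fx=3,fy=3,interpolation=cv2.INTER_CUBIC) for x,u,v in((p,130,130),(q,120,120))]);cv2.imwrite('pics/s8c.png',a[...,::-1])"
```

```text
now [325.1 349.4 211.8] -0.991 t 28.2 w 0.999 tilt [0.0023 0.0015] F [0.7 0.1 0. ]
```

View pics/s8c.png

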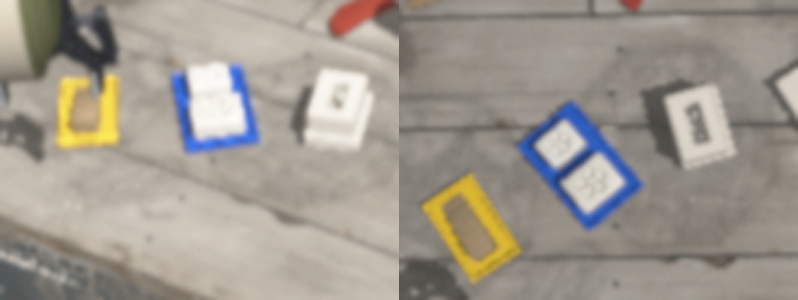

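Everything is in place: wedge flat in yellow, both sprigs flat in blue, and the cap square on its base with the pegs in the slot. Handing in.

```bash
python3 -c "
from rig import ctrl
print(ctrl.finish_job())"
```

```text
the job is handed in; nothing more can be done
None
```

The job is handed in at about 28 s of the 93 s allowed, with no verdict returned: in the last pictures both sprig moulds lie flat in the blue tray, the wedge lies flat in the yellow tray, the cap sits square on the two-cone base with its pegs in the slot, and the arm was never moved near the timer or the cup.

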